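# Refit the filter cassette of the pottery studio's dust extractor

## Task

Take the sanding block that was left in the dust extractor's open filter bay and put it in the white tool tray. Then refit the filter cassette: tilt it to hook one short edge under the steel lip at the back of the bay, lower the front edge until it lies flat and flush in the bay, and turn the catch fully over its front edge so that it cannot lift (if the catch is in the way at first, turn it aside). Leave everything else on the bench where it is.

Things in the scene. Friction and masses are not known exactly. Their poses are not given: they have to be found in the camera images.
- extractor: Bench dust extractor, white box fixed on the table, 260 mm (x) by 220 (y), top deck 107 mm above the table. Origin: on the table below the centre of its filter bay; x points from its front (control strip) to its back, y left, z up. Box spans x = -140 to +120; a capped port sticks out of the back to x = +155. Place and yaw vary.
- bay (a point): Centre of the filter bay, at ledge height, 95 mm above the table; extractor axes. Bay walls at x = -77 and +78, y = -63.5 and +63.5, up to the deck at 107 mm. A ledge 10 mm wide front and back, 6 mm at the sides, bears the cassette so that its top is level with the deck. Inside the ledge the floor is at 72 mm.
- lip (a point): Middle of the front edge of the steel lip, on its underside: extractor x = +60, 113 mm above the table. Flat strip 4 mm thick, y = -66 to +66, roofing the back of the bay; 18 mm gap from ledge to lip. From lip edge to front wall is 137 mm, so the cassette cannot go in flat; tilted about 10 degrees its edge goes in to the back wall and the front edge then clears the front wall.
- catch (a joint): Turn-catch on the front deck, upright axis at extractor x = -112, y = 0. Radians. 0: open, tongue along the deck to extractor +y; grows clockwise seen from above; 1.571 (stop): shut, tongue to extractor +x over the bay's front. Above 0.25 the tongue overhangs the bay and blocks the cassette. Friction 0.05 Nm, stays where left. Starts between 0 and 1.2.
- catch_wing (a point): Centre of the catch's upright grip, on its axis, 129 mm above the table; y axis along the tongue. Grip: steel bar, 22 mm behind the axis to 28 ahead, 10 mm thick, 115 to 139 mm above the table. Below it the tongue, 16 mm wide, 110 to 115 mm above the table, 28 mm behind to 52 ahead of the axis.
- filter_center (a point): Filter cassette, loose, about 0.4 kg: aluminium frame with pleated paper, plate 150 mm (x) by 120 (y) by 12. Point: the plate's centre; z up on the handle's side. Handle: bar along y across the middle, 80 mm long, 12 thick in x, 22 to 38 mm above this point, on posts at y = -36 and +36. Same both ways round: either 120 mm edge may go under the lip. Starts flat on the table.
- filter: The filter cassette's body, same axes as filter_center, origin at the centre of its underside.
- block_center (a point): Cork sanding block, loose, 90 mm (x) by 44 mm (y) by 38 mm (z), about 0.1 kg; this point is its centre. Starts flat on the floor of the filter bay (at 72 mm), where it sticks up too far for the cassette to lie flat.
- block: The sanding block's body, origin at the centre of its underside.
- tray: White ceramic tool tray, open at the top, empty, fixed on the table, 170 mm (x) by 125 mm (y) by 42 mm high, walls and floor 4 mm; origin at the centre of its underside.
- bowl_mid (a point): Bystander: white bowl 90 mm across, 45 mm high (its middle).
- cutter_mid (a point): Bystander: steel ring cutter 80 mm across, 50 mm high (its middle).
- jar_mid (a point): Bystander: lidded jar 72 mm across, 85 mm high (its middle).
- slipbottle_mid (a point): Bystander: white bottle 66 mm across, 165 mm high (near its middle).
- tiles_mid (a point): Bystander: two stacked plaster tiles, 50 by 140 mm, 20 mm high (their middle; long way along y).
- claydisc_mid (a point): Bystander: flat grey clay disc 90 mm across, 10 mm thick (its middle).
- roughbrush_mid (a point): Bystander: brush 130 mm long lying on the table (near its middle).
There are look-alikes about, which are no part of the job. Of the things shaped like the block, the cork one is meant.

How it is judged:
By the outcome, as a careful person would: the job done as asked, in the order asked, and still so for the second after the job is handed in, with the robot touching nothing.
It also fails if it takes over 72 s, if anything falls off the work surface, if the arm or the gripper's body presses on something with over 40 N, if the wrist force passes 120 N, or if a joint passes its speed limit or range.

## Robot

A 6-joint arm with a two-finger parallel gripper is mounted at the origin on the work surface. World frame = base frame: x ahead of the robot, y to its left, z up, the work surface at z = 0. Lengths are in mm, angles in rad, forces in N, time in s.
With the tool pointing down it reaches from about 425 to 1125 mm from the base axis. Payload 14.9 kg.
Tool frame: the origin (TCP) lies midway between the tips of the shut fingers; the grasp point (between the pads) lies hold_point_z behind it (hold_point_z is the distance from the TCP to the grasp point, in mm); z points along the fingers, y is the line along which they close (so a half turn about z gives the same grasp; the last joint's range is limited). The gripper opens to 91 mm and grips with 3 to 60 N. Pads are 32 mm wide; open, the fingers measure 118 mm over their backs; the gripper's body (76 mm by 178 mm) begins 60 mm behind the grasp point.
Start: joints at [-1.315, 0.379, 1.734, -0, 1.028, -0.033], TCP at [199.357, -671.025, 213.932] pointing down, gripper open.
Joint ranges: [-2.77, 2.77], [-0.74, 2.19], [0, 2.66], [-1.06, 4.2], [0.31, 2.87], [-3.08, 3.08]. Speed limits (rad/s): [1.89, 1.89, 2.39, 3.14, 3.14, 3.14].

## Interface

Orientations are given as [roll, pitch, yaw] about the fixed x, y, z axes, in that order (R = Rz(yaw) Ry(pitch) Rx(roll)).
In Python, from cell import read_state, grab_frame, camera_model, close_job, trace, hold_point_z gives the robot as it stands.
- The arm moves only by the shell command python3 -m inch 'ROWS' [FORCE]. ROWS is JSON, a list of rows, each a list of 7 numbers: the turn, a rotation vector about the tool's x, y, z in rad, then the shift along the tool's x, y, z in mm, then the opening in per cent of the stroke, from 0 (shut) to 100 (fully open). In form: [[wx, wy, wz, x, y, z, claw], ...]. A call has exactly 10 rows; each row is the pose to reach, as a shift and turn from the pose commanded when the call began, along the tool's axes at that moment; what a row does not reach only later rows make up. A row lasts 1/8 s, in which the tool goes at most 62.5 mm and 10.7 degrees, less where a joint would pass 70% of its speed; a pose out of reach is approached as far as the arm can. A call with a gripper value outside its range is refused whole. The fingers move at their own pace and stop on an object; FORCE is the grip in N (left out, the last holds). Time passes only in rows, so rows that repeat a pose let the fingers close, or fill a call up. It gives the time, the measured TCP pose, the force, the opening and the grip force at its end, in the units of the state.
- read_state(): the state, without advancing time (a new reading comes with each control period).
- grab_frame(name): name is "side" or "top" or "wrist"; returns the picture (420x560x3 uint8, blue, green, red); there is no depth.
- camera_model(name): a dict with "fx", "fy", "cx", "cy" (pixels), "world_from_camera" (4x4, takes a point from camera to world coordinates). Camera axes: x right, y up, looking along -z (the intrinsics and any distortion apply to the point x, -y, -z); pixel columns grow to the right and rows downward; lengths in mm; the calibration is good to about 2 mm. A picture is of the moment at which its call begins: read the wrist's pose just before it. camera_model takes no time and is no camera call; for the wrist camera it gives the pose at the moment of the call.
- close_job(): hands the job in; it is judged then, once.
Trained networks look in the newest picture that a camera, given by its name, has taken for a name from the list of things; names that differ only in an ending like _2 or _b are one class to them, and where a whole thing is asked for, a point or a joint stands for the part that bears it (a point fixed in the world has none). Each returns a list of dicts, best first, with "p" (0 to 1); they miss things now and then, are a little off and sometimes report something else, mostly with a low value. They report only what shows in the picture. A call takes as long as a camera call. They do not tell look-alikes from the thing itself.
- trace(camera, name): "mask" (420x560 bool, what is visible of it) and "xy" ([column, row] in pixels, amid what is visible of it).
The state is a dict: "clock": time; "qpos": joint angles; "qd": joint speeds; "tau": joint torques, N m; "position": TCP position; "tool_rot": TCP orientation; "force": force on the tool from outside, world axes, zero at the start; "ft_torque": the same for the moment, N m; "opening": finger opening in mm; "grip_force": force on a finger pad.
Only numpy, scipy, OpenCV 4.12 (cv2) and the standard library are available. Lean on these libraries where they do the work, as an engineer would, in place of code of your own. Each camera call takes 0.05 s, during which the arm holds its last target. There are 200 camera calls.

## Working session

There is one attempt and no reset: what is moved stays moved. The work goes in short steps, Python scripts to look and compute and a shell command to move; the robot and the scene stay as the last step left them, time stands still between calls to the robot, and variables do not carry over. Pictures are saved under pics/ and viewed, at most 10 in all, crops included, and the job is handed in when it is done.

```bash
ls; mkdir -p pics; cat > h.py <<'E'
import numpy as np, cv2
from cell import *
from scipy.spatial.transform import Rotation as R
def cam(n): return camera_model(n)
def pix(m,P):
    T=np.array(m["world_from_camera"]); p=np.linalg.inv(T)@np.append(P,1.)
    x,y,z=p[0],-p[1],-p[2]
    return np.array([m["fx"]*x/z+m["cx"],m["fy"]*y/z+m["cy"]])
def world(m,uv,z):
    T=np.array(m["world_from_camera"]); d=np.array([(uv[0]-m["cx"])/m["fx"],-(uv[1]-m["cy"])/m["fy"],-1.])
    d=T[:3,:3]@d; o=T[:3,3]; return o+d*(z-o[2])/d[2]
def rect(m,mask,z):
    c=max(cv2.findContours(mask.astype(np.uint8),cv2.RETR_EXTERNAL,cv2.CHAIN_APPROX_NONE)[0],key=cv2.contourArea)[:,0,:]
    w=np.array([world(m,q,z)[:2] for q in c],np.float32)
    return cv2.minAreaRect(w)
E
python3 - <<'E'
from h import *
print(read_state(), hold_point_z)
a=grab_frame("side"); b=grab_frame("top")
cv2.imwrite("pics/side.png",a); cv2.imwrite("pics/top.png",b)
for c in("side","top"):
    m=cam(c); print(c,{k:(np.round(v,3).tolist()) for k,v in m.items() if k!="name"})
E
```

```text
pics
{'clock': 0.0, 'qpos': array([-1.31532154e+00,  3.79409638e-01,  1.73479086e+00, -2.28558774e-05,
        1.02846686e+00, -3.33202878e-02]), 'qd': array([-0.00041419, -0.0001073 , -0.00145952, -0.00030506,  0.00108426,
        0.0010445 ]), 'tau': array([-6.57724973e-03, -7.63727832e+01, -4.34370518e+01,  6.47404580e-02,
        4.25246498e-02, -1.01091571e-04]), 'position': array([ 199.23404183, -670.63561686,  213.28250231]), 'tool_rot': array([-3.14051790e+00, -1.62500831e-05,  2.88806872e-01]), 'force': array([-0.14337749,  1.33432828,  0.58654284]), 'ft_torque': array([-0.02243578,  0.01987887,  0.00152582]), 'grip_force': 0.0, 'opening': 91.34413270531881} 18.8
side {'fx': 437.025, 'fy': 437.025, 'cx': 277.784, 'cy': 207.598, 'world_from_camera': [[-0.995, 0.058, -0.078, 380.413], [-0.097, -0.638, 0.764, 1176.664], [-0.005, 0.767, 0.641, 1088.632], [0.0, 0.0, 0.0, 1.0]]}
top {'fx': 494.655, 'fy': 494.655, 'cx': 278.631, 'cy': 208.602, 'world_from_camera': [[0.005, 0.99, -0.143, 236.931], [-1.0, 0.003, -0.016, -17.64], [-0.015, 0.143, 0.99, 1802.167], [0.0, 0.0, 0.0, 1.0]]}
```

View pics/top.png

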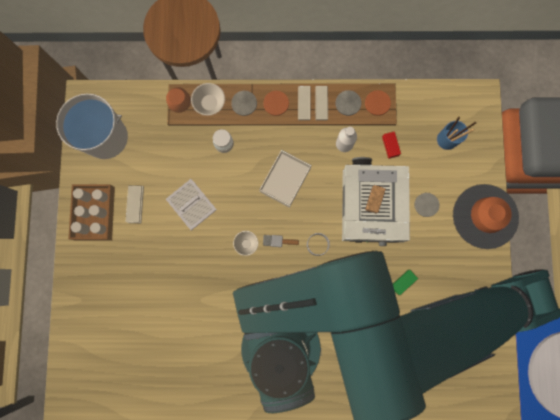

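View pics/side.png

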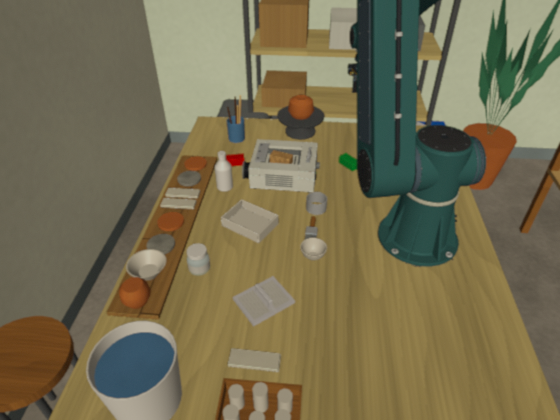

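```bash
python3 - <<'E'
from h import *
for c in("side","top"):
    m=cam(c)
    for n,z in(("extractor",107),("filter",12),("filter_center",12),("block",110),("block_center",110),("tray",42),("catch",115),("catch_wing",139),("lip",117),("bay",107)):
        try: r=trace(c,n)
        except Exception as e: print(c,n,e); continue
        for q in r[:4]:
            if q["p"]<0.15: continue
            k=rect(m,q["mask"],z)
            print(c,n,round(q["p"],2),np.round(q["xy"]),int(q["mask"].sum()),"world",np.round(world(m,q["xy"],z)[:2]),"rect",np.round(k[0]),np.round(k[1]),round(k[2],1))
E
```

```text
side extractor 0.56 [283. 166.] 3089 world [ 504. -247.] rect [ 515. -270.] [348. 305.] 89.3
side filter 0.62 [263. 297.] 1690 world [516. 326.] rect [514. 336.] [155. 130.] 40.3
side filter_center 0.92 [263. 301.] 1642 world [514. 341.] rect [512. 337.] [154. 128.] 40.9
side block 0.8 [277. 159.] 270 world [ 532. -290.] rect [ 519. -309.] [94. 88.] 5.1
side block 0.79 [346. 162.] 231 world [ 257. -296.] rect [ 253. -301.] [ 69. 121.] 4.2
side block 0.56 [234. 159.] 197 world [ 706. -278.] rect [ 702. -274.] [75. 88.] 14.7
side block 0.3 [282. 164.] 3032 world [ 509. -258.] rect [ 515. -265.] [346. 300.] 89.3
side block_center 0.76 [350. 163.] 220 world [ 241. -290.] rect [ 247. -304.] [ 71. 112.] 40.2
side block_center 0.68 [234. 157.] 172 world [ 707. -289.] rect [ 704. -274.] [65. 83.] 9.2
side block_center 0.59 [275. 156.] 268 world [ 544. -317.] rect [ 519. -312.] [91. 99.] 87.3
side tray 0.91 [248. 222.] 1504 world [606.  22.] rect [603.   7.] [165. 196.] 62.9
side catch 0.58 [310. 156.] 31 world [ 402. -320.] rect [ 406. -330.] [82. 11.] 89.1
side catch 0.26 [250. 222.] 1595 w
[... 1185 characters left out ...]
57.] 12.0
top block_center 0.71 [375. 232.] 126 world [ 399. -321.] rect [ 404. -316.] [21. 79.] 0.2
top tray 0.94 [288. 177.] 1647 world [608. -23.] rect [603. -13.] [128. 175.] 62.3
top catch 0.57 [374. 199.] 353 world [ 516. -319.] rect [ 515. -323.] [45. 93.] 70.8
top catch 0.45 [378. 207.] 5039 world [ 487. -331.] rect [ 510. -322.] [232. 306.] 89.1
top catch 0.27 [135. 204.] 582 world [495. 506.] rect [496. 509.] [ 56. 130.] 89.0
top catch_wing 0.61 [369. 233.] 86 world [ 393. -297.] rect [ 404. -313.] [74. 15.] 87.2
top lip 0.92 [383. 206.] 4817 world [ 491. -350.] rect [ 509. -325.] [228. 305.] 88.2
top bay 0.66 [380. 203.] 4892 world [ 503. -341.] rect [ 509. -323.] [233. 311.] 89.1
```

The top view shows the extractor around (376,203), with the cork block in its bay at (375,199), the cassette at (191,204) and the tray at (286,179). Block-shaped candidates are cork (375,199), red (392,145) and green (404,283). The description points to the cork one, so I'll check it in a close crop.

```bash
python3 - <<'E'
from h import *
a=cv2.imread("pics/top.png")[150:255,330:425]; cv2.imwrite("pics/crop1.png",cv2.resize(a,None,fx=5.5,fy=5.5,interpolation=cv2.INTER_CUBIC))
E
```

```text
(no output)
```

View pics/crop1.png

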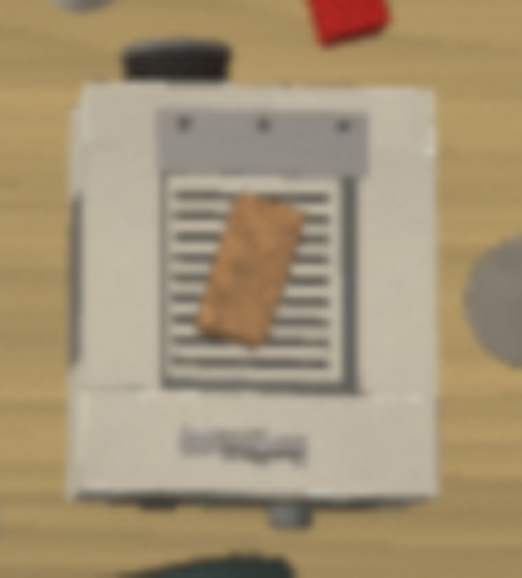

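The crop confirms the cork block in the bay, running diagonally. The lip is at the top (+x), and the catch at about (242,445) points left, so it is nearly open. Next I'll write the move helper and check the wrist camera's mount.

```bash
cat >> h.py <<'E'
def rel(P,rpy,frm=None):
    """turn (rotvec) and shift in tool axes from current (or given (pos,rpy)) pose to target"""
    s=read_state(); p,o=(s["position"],s["tool_rot"]) if frm is None else frm
    A=R.from_euler("xyz",o); B=R.from_euler("xyz",rpy)
    return np.round((A.inv()*B).as_rotvec(),3).tolist(),np.round(A.inv().apply(np.array(P)-p),1).tolist()
def down(P,yaw,frm=None): return rel(P,[np.pi,0,yaw],frm)
E
python3 - <<'E'
from h import *
s=read_state(); T=np.array(cam("wrist")["world_from_camera"]); A=R.from_euler("xyz",s["tool_rot"])
print(np.round(A.inv().apply(T[:3,3]-s["position"])),np.round(A.inv().as_matrix()@T[:3,:3],2).tolist(), cam("wrist")["fx"])
m=cam("top"); c=lambda x,y,z:np.round(world(m,(330+(x+.5)/5.5-.5,150+(y+.5)/5.5-.5),z)[:2])
for q in((160,177,117),(367,175,117),(157,110,117),(367,110,117),(162,390,107),(358,392,107),(180,440,112),(305,450,112),(80,85,107),(435,90,107),(68,495,107),(437,490,107)): print(q,c(*q))
print(down([199.4,-671,350],-.325)); print(down([480,-324,330],-.325,))
E
```

```text
[  81.   -1. -172.] [[0.0, 0.96, 0.29], [1.0, -0.0, -0.0], [-0.0, 0.29, -0.96]] 338.26009184511287
(160, 177, 117) [ 574. -268.]
(367, 175, 117) [ 576. -398.]
(157, 110, 117) [ 618. -267.]
(367, 110, 117) [ 618. -399.]
(162, 390, 107) [ 441. -268.]
(358, 392, 107) [ 440. -390.]
(180, 440, 112) [ 409. -278.]
(305, 450, 112) [ 403. -355.]
(80, 85, 107) [ 636. -220.]
(435, 90, 107) [ 633. -445.]
(68, 495, 107) [ 375. -209.]
(437, 490, 107) [ 379. -438.]
([-0.0, 0.0, 0.614], [0.1, 0.0, -136.1])
([-0.0, 0.0, 0.614], [367.9, -252.7, -116.1])
```

```bash
python3 -m inch '[[0,0,0.15,30,-15,-30,100],[0,0,0.3,80,-48,-47,100],[0,0,0.45,130,-80,-47,100],[0,0,0.614,180,-110,-47,100],[0,0,0.614,230,-141,-47,80],[0,0,0.614,280,-172,-47,66],[0,0,0.614,330,-202,-47,66],[0,0,0.614,380,-233,-47,66],[0,0,0.614,397,-243,-47,66],[0,0,0.614,397,-243,-47,66]]' 20
python3 - <<'E'
from h import *
s=read_state();print(s["position"],s["tool_rot"],s["clock"])
m=cam("wrist"); a=grab_frame("wrist"); cv2.imwrite("pics/w1.png",a)
np.save("w1.npy",np.array(m["world_from_camera"]))
for n,z in(("block",110),("catch",112),("catch_wing",139)):
    for q in trace("wrist",n)[:3]:
        k=rect(m,q["mask"],z); print(n,round(q["p"],2),np.round(q["xy"]),np.round(k[0]),np.round(k[1]),round(k[2],1))
E
```

```text
clock: 2.35
position: [511.2, -324.5, 260.9]
tool_rot: [3.141, 0.0, -0.323]
force: [-0.2, -0.6, 0.7]
opening: 60.1
grip_force: 0.0
[ 511.1941902  -324.47602352  260.93728447] [ 3.14147073e+00  1.07768510e-05 -3.23421568e-01] 2.35
block 0.79 [283. 181.] [ 521. -330.] [44. 91.] 71.5
block 0.5 [295.   1.] [ 665. -389.] [13.  5.] 71.5
catch 0.79 [312. 289.] [ 410. -316.] [68. 24.] 70.3
catch_wing 0.62 [313. 289.] [ 426. -318.] [63. 21.] 74.1
```

View pics/w1.png

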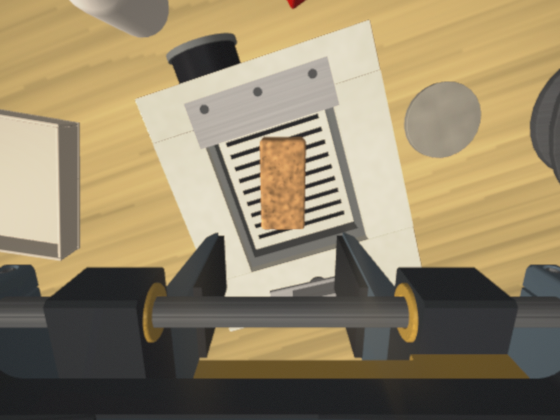

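The wrist view shows the cork block at (283,183), the lip's front corners at (202,148) and (339,104), the bay's front corners at (252,271) and (365,237), and the catch at (312,288). I'll fit the extractor pose from these.

```bash
python3 - <<'E'
from h import *
from scipy.optimize import least_squares
m=cam("wrist"); 
f=[((202,148),(60,66,117)),((339,104),(60,-66,117)),((252,271),(-77,63.5,107)),((365,237),(-77,-63.5,107)),((136,98),(120,110,107)),((370,21),(120,-110,107))]
def ext(p,q): c,s=np.cos(p[2]),np.sin(p[2]); return np.array([p[0]+c*q[0]-s*q[1],p[1]+s*q[0]+c*q[1],q[2]])
r=least_squares(lambda p:np.concatenate([pix(m,ext(p,q))-u for u,q in f]),[515,-330,0],loss="soft_l1")
print(r.x,np.round(r.fun,1))
print("axis",ext(r.x,(-112,0,112)))
print("pre/grasp", down([519,-328,81],-.325))
E
```

```text
[ 5.15677757e+02 -3.35521557e+02 -2.78826344e-02] [-1.   0.3  0.8  0.3 -0.6  0.2  3.4  1.4 -1.1 -0.1  0.4 -2.2]
axis [ 403.7212911  -332.39910609  112.        ]
pre/grasp ([0.0, 0.0, -0.002], [9.3, -1.1, 179.9])
```

```bash
python3 -m inch '[[0,0,0,9,-1,60,66],[0,0,0,9,-1,115,66],[0,0,0,9,-1,160,66],[0,0,0,9,-1,178,66],[0,0,0,9,-1,178,66],[0,0,0,9,-1,178,30],[0,0,0,9,-1,178,30],[0,0,0,9,-1,178,30],[0,0,0,9,-1,178,30],[0,0,0,9,-1,178,30]]' 20
python3 - <<'E'
from h import *
print(down([519,-328,200],-.49)); print(down([603,-13,200],-.49)); 
m=cam("top")
print([ (round(q["p"],2),rect(m,q["mask"],42)) for q in trace("top","tray")[:1]])
E
```

```text
clock: 3.8
position: [520.4, -327.7, 84.7]
tool_rot: [3.141, -0.002, -0.325]
force: [-3.0, -0.8, 8.4]
opening: 43.9
grip_force: 20.0
([0.001, -0.002, 0.165], [-1.0, 0.9, -115.3])
([0.001, -0.002, 0.165], [-22.0, -324.5, -115.6])
[(0.94, ((602.59375, -12.706169128417969), (128.25270080566406, 175.31451416015625), 62.27368927001953))]
```

```bash
python3 -m inch '[[0,0,0,0,0,-55,30],[0,0,0,0,0,-110,30],[0,0,0.05,-4,-60,-115,30],[0,0,0.1,-8,-118,-115,30],[0,0,0.165,-12,-176,-115,30],[0,0,0.165,-16,-234,-115,30],[0,0,0.165,-19,-290,-112,30],[0,0,0.165,-22,-324,-80,30],[0,0,0.165,-22,-325,-40,30],[0,0,0.165,-22,-325,-30,30]]'
python3 - <<'E'
from h import *
grab_frame("wrist"); m=cam("wrist")
for q in trace("wrist","block")[:2]: print(round(q["p"],2),rect(m,q["mask"],130))
print(read_state()["opening"],down([602.5,-13,18],-.485)); 
E
```

```text
clock: 5.1
position: [601.4, -11.5, 111.5]
tool_rot: [3.14, 0.002, -0.489]
force: [-0.3, -0.5, -0.7]
opening: 44.0
grip_force: 20.0
0.74 ((644.0029296875, -34.36921691894531), (79.56044006347656, 80.10600280761719), 61.971927642822266)
0.73 ((619.1675415039062, -20.66632080078125), (45.7023811340332, 60.315547943115234), 61.95626449584961)
43.88075079496505 ([0.0, 0.001, -0.005], [0.7, 0.6, 94.9])
```

```bash
python3 -m inch '[[0,0,0,0,0,50,30],[0,0,0,0,0,80,30],[0,0,0,0,0,91,30],[0,0,0,0,0,92,30],[0,0,0,0,0,92,66],[0,0,0,0,0,92,66],[0,0,0,0,0,40,66],[0,0,0,0,0,-20,66],[0,0,0,0,0,-80,66],[0,0,0,0,0,-120,66]]'
python3 - <<'E'
from h import *
grab_frame("wrist"); m=cam("wrist")
for n,z in (("block",42),("tray",42)):
  for q in trace("wrist",n)[:2]: print(n,round(q["p"],2),rect(m,q["mask"],z))
for yw in(-.86,.71): print(down([500,330,260],yw))
E
```

```text
clock: 6.45
position: [603.3, -12.0, 236.9]
tool_rot: [-3.14, -0.003, -0.49]
force: [-0.2, -0.0, -1.5]
opening: 60.2
grip_force: 0.0
block 0.63 ((607.085693359375, -13.721385955810547), (47.53968811035156, 94.4598388671875), 61.9541130065918)
tray 0.9 ((609.9151000976562, -14.620979309082031), (129.33216857910156, 172.95748901367188), 61.999000549316406)
tray 0.49 ((411.16363525390625, 104.00775909423828), (40.60102844238281, 10.872481346130371), 62.135643005371094)
([-0.003, -0.004, 0.37], [-252.4, -252.9, -24.6])
([0.001, -0.005, -1.2], [-252.4, -252.9, -24.6])
```

The block is flat in the tray. Now to the cassette, with the yaw chosen to keep joint 6 mid-range.

```bash
python3 -m inch '[[0,0,-0.18,-35,-38,-23,66],[0,0,-0.36,-70,-76,-23,66],[0,0,-0.54,-105,-113,-23,66],[0,0,-0.72,-140,-151,-23,66],[0,0,-0.9,-175,-189,-23,66],[0,0,-1.08,-210,-227,-23,66],[0,0,-1.26,-243,-263,-23,66],[0,0,-1.44,-243,-263,-23,66],[0,0,-1.62,-243,-263,-23,66],[0,0,-1.8,-243,-263,-23,66]]' && python3 -m inch '[[0,0,-0.18,0,0,10,66],[0,0,-0.36,0,0,20,66],[0,0,-0.54,0,0,30,66],[0,0,-0.72,0,0,40,66],[0,0,-0.9,0,0,60,66],[0,0,-0.98,0,0,80,66],[0,0,-0.98,0,0,80,66],[0,0,-0.98,0,0,80,66],[0,0,-0.98,0,0,80,66],[0,0,-0.98,0,0,80,66]]'
python3 - <<'E'
from h import *
s=read_state();print(s["qpos"])
m=cam("wrist"); a=grab_frame("wrist"); b=grab_frame("top"); cv2.imwrite("pics/w2.png",np.vstack([cv2.resize(a,(400,300)),cv2.resize(b[150:255,305:445],(400,300),interpolation=cv2.INTER_CUBIC)]))
for n,z in(("filter",12),("filter_center",12)):
    for q in trace("wrist",n)[:3]:
        k=rect(m,q["mask"],z); print(n,round(q["p"],2),np.round(q["xy"]),np.round(k[0]),np.round(k[1]),round(k[2],1))
m=cam("top")
for n,z in(("catch",115),("catch_wing",139)):
    for q in trace("top",n)[:3]:
        k=rect(m,q["mask"],z); print(n,round(q["p"],2),np.round(q["xy"]),np.round(k[0]),np.round(k[1]),round(k[2],1))
E
```

```text
clock: 7.85
position: [511.3, 334.4, 254.7]
tool_rot: [-3.14, 0.001, 1.316]
force: [1.1, 0.2, -0.3]
opening: 60.2
grip_force: 0.0
clock: 9.1
position: [512.2, 334.6, 176.5]
tool_rot: [3.141, 0.0, 2.289]
force: [0.7, -0.2, -0.3]
opening: 60.1
grip_force: 0.0
[ 5.40568190e-01  2.89824985e-01  1.93584955e+00  5.12825972e-06
  9.15048835e-01 -1.77863675e-01]
filter 0.94 [280. 189.] [514. 334.] [151. 121.] 40.1
catch 0.55 [375. 230.] [ 405. -317.] [75. 16.] 85.8
catch_wing 0.67 [283. 176.] [580. -10.] [44. 86.] 62.1
catch_wing 0.33 [200. 198.] [513. 283.] [144.  50.] 39.3
```

View pics/w2.png

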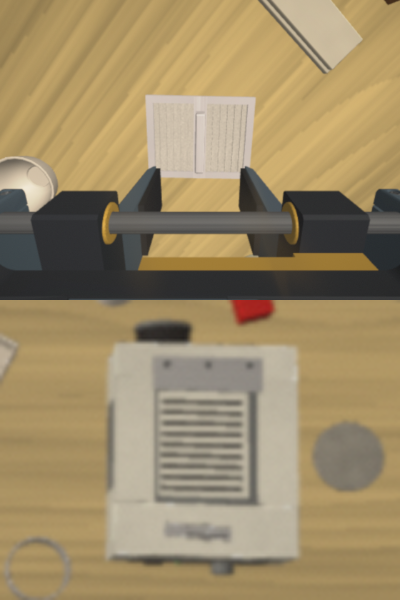

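The wrist view shows the cassette with its bar at (200,142) centred between the fingers. The top crop shows the bay empty and the catch lying along the deck, open. I'll grasp the bar.

```bash
python3 -m inch '[[0,0,0.01,-1,0,60,66],[0,0,0.01,-1,0,110,66],[0,0,0.01,-1,0,145,66],[0,0,0.01,-1,0,155,66],[0,0,0.01,-1,0,155,66],[0,0,0.01,-1,0,155,0],[0,0,0.01,-1,0,155,0],[0,0,0.01,-1,0,155,0],[0,0,0.01,-1,0,155,0],[0,0,0.01,-1,0,155,0]]' 50
python3 - <<'E'
from h import *
s=read_state(); print(s["position"],s["tool_rot"])
print(down([513,334,250],1.543)); print(down([480,-200,250],1.543))
E
```

```text
clock: 10.65
position: [512.6, 333.7, 21.0]
tool_rot: [-3.142, -0.0, 2.28]
force: [-1.8, -1.2, 0.5]
opening: 13.3
grip_force: 1.9
[512.64356381 333.71262542  21.00642903] [-3.14156359e+00 -1.23475711e-05  2.27974930e+00]
([-0.0, -0.0, 0.737], [-0.0, 0.5, -229.0])
([-0.0, -0.0, 0.737], [-383.9, -372.3, -229.0])
```

Gripped: the opening of 13 mm matches the 12 mm bar. Next I'll carry it to a hover beside the extractor for a refined look.

```bash
python3 -m inch '[[0,0,0,0,0,-40,0],[0,0,0,0,0,-90,0],[0,0,0.12,-30,-26,-145,0],[0,0,0.24,-72,-62,-190,0],[0,0,0.36,-114,-98,-229,0],[0,0,0.48,-156,-134,-229,0],[0,0,0.6,-198,-170,-229,0],[0,0,0.737,-240,-206,-229,0],[0,0,0.737,-281,-241,-229,0],[0,0,0.737,-323,-277,-229,0]]' 50 && python3 -m inch '[[0,0,0,-55,1,0,0],[0,0,0,-110,3,0,0],[0,0,0,-165,4,0,0],[0,0,0,-220,6,0,0],[0,0,0,-275,7,0,0],[0,0,0,-330,9,0,0],[0,0,0,-365,10,0,0],[0,0,0,-365,10,0,0],[0,0,0,-365,10,0,0],[0,0,0,-365,10,0,0]]'
python3 - <<'E'
from h import *
s=read_state();print(s["position"],s["tool_rot"],s["grip_force"])
m=cam("wrist"); a=grab_frame("wrist"); cv2.imwrite("pics/w3.png",a)
np.save("w3.npy",np.array(m["world_from_camera"]))
E
```

```text
clock: 11.9
position: [512.1, -93.5, 249.7]
tool_rot: [-3.141, -0.0, 1.543]
force: [0.5, 1.2, -3.0]
opening: 11.7
grip_force: 50.0
clock: 13.15
position: [512.5, -455.9, 249.8]
tool_rot: [-3.141, -0.0, 1.544]
force: [0.2, 1.1, -4.3]
opening: 11.9
grip_force: 50.0
[ 512.48875341 -455.90152775  249.77435807] [-3.14123352e+00 -4.20028213e-04  1.54358736e+00] 49.993963837623596
```

View pics/w3.png

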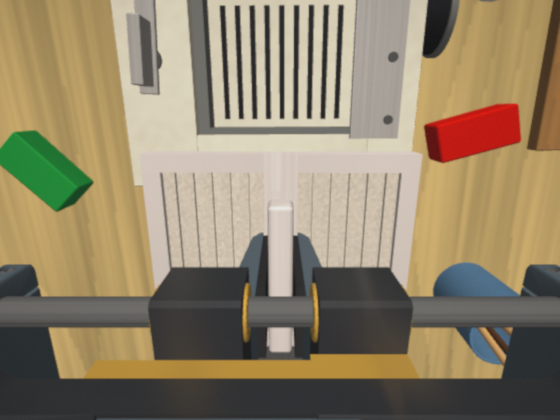

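The view shows the cassette edge at row 152, the bay's near-left corner at about (196,135), the lip's near corner at about (351,137), and the catch along +y at (145,50), so it is open. An enlarged crop will give precise corners.

```bash
python3 - <<'E'
from h import *
a=cv2.imread("pics/w3.png")[0:190,110:430]; cv2.imwrite("pics/w3c.png",cv2.resize(a,None,fx=2.5,fy=2.5,interpolation=cv2.INTER_CUBIC))
E
```

```text
(no output)
```

View pics/w3c.png

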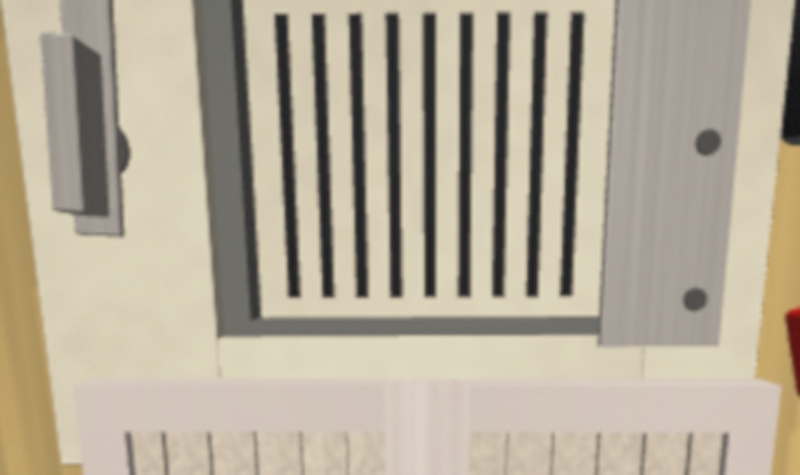

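```bash
cat > fit.py <<'E'
from h import *
from scipy.optimize import least_squares
m=cam("wrist"); m1=dict(m,world_from_camera=np.load("w1.npy")); m3=dict(m,world_from_camera=np.load("w3.npy")); mt=cam("top")
f1=[((202,148),(60,66,117)),((339,104),(60,-66,117)),((252,271),(-77,63.5,107)),((365,237),(-77,-63.5,107)),((136,98),(120,110,107)),((370,21),(120,-110,107))]
g=lambda x,y:(110+(x+.5)/2.5-.5,(y+.5)/2.5-.5)
f3=[(g(599,344),(60,-66,117)),(g(219,336),(-77,-63.5,107)),(g(62,462),(-140,-110,107))]
l3=[(g(616,0),60,117),(g(194,0),-77,107)]
gt=lambda x,y:(330+(x+.5)/5.5-.5,150+(y+.5)/5.5-.5)
ft=[(gt(160,177),(60,66,117)),(gt(367,175),(60,-66,117)),(gt(162,390),(-77,63.5,107)),(gt(358,392),(-77,-63.5,107))]
def ext(p,q): c,s=np.cos(p[2]),np.sin(p[2]); return np.array([p[0]+c*q[0]-s*q[1],p[1]+s*q[0]+c*q[1],q[2]])
def inv(p,w): c,s=np.cos(p[2]),np.sin(p[2]); d=w[:2]-p[:2]; return np.array([c*d[0]+s*d[1],-s*d[0]+c*d[1]])
def off(m,o): T=np.array(m["world_from_camera"]).copy(); T[:3,3]+=T[:3,:3]@o; return dict(m,world_from_camera=T)
def res(p,use):
    o=np.r_[p[3:5],0] if len(p)>3 else np.zeros(3); r=[o/2]
    if "1" in use: r+=[pix(off(m1,o),ext(p,q))-u for u,q in f1]
    if "3" in use:
        M=off(m3,o); r+=[pix(M,ext(p,q))-u for u,q in f3]
        r+=[[(inv(p,world(M,u,z))[0]-x)/1.0] for u,x,z in l3]
    if "t" in use: r+=[(pix(mt,ext(p,q))-u)*2 for u,q in ft]
    return np.concatenate(r)
if __name__=="__main__":
  for use,n in(("1",3),("3",3),("t",3),("13",3),("13",5),("13t",5)):
    r=least_squares(res,[515,-332,0,0,0][:n],args=(use,),loss="soft_l1"); print(use,np.round(r.x,3),round(r.cost,1),np.round(r.fun[3:],1) if n==5 or use=="3" else "")
E
python3 fit.py
```

```text
1 [ 5.16972e+02 -3.33955e+02 -2.50000e-02] 6.2 
3 [ 5.17102e+02 -3.32336e+02 -2.10000e-02] 0.4 [ 0.4 -0.2 -0.4  0.1 -0.3  0.2 -0.6  0.2]
t [ 5.16598e+02 -3.31517e+02 -9.00000e-03] 3.1 
13 [ 5.17141e+02 -3.33254e+02 -2.60000e-02] 8.5 
13 [ 5.16442e+02 -3.33238e+02 -2.30000e-02 -6.38000e-01 -8.81000e-01] 6.4 [-0.9  0.3  0.8  0.1 -0.3  0.1  3.6  1.1 -1.   0.1  0.2 -2.4  0.2 -0.
 -0.4  0.  -0.4 -0.1 -0.6  0.1]
13t [ 5.16462e+02 -3.33042e+02 -2.30000e-02 -7.15000e-01 -8.38000e-01] 11.2 [-1.   0.4  0.6  0.2 -0.4  0.2  3.5  1.1 -1.2  0.3 -0.  -2.3  0.3 -0.2
 -0.3 -0.1 -0.3 -0.2 -0.7  0.   0.3 -2.   1.6  0.6 -0.2 -0.1  2.6  1.1]
```

```bash
cat >> h.py <<'E'
E0=np.array([516.8,-332.8]); YE=-0.022
def epose(x,y,z,th):
    c,s=np.cos(YE),np.sin(YE); A=R.from_euler("xyz",[np.pi,0,np.pi/2+YE])*R.from_rotvec([th,0,0])
    return np.array([E0[0]+c*x-s*y,E0[1]+s*x+c*y,z]),A.as_euler("xyz")
def plate(Bx,Bz,th,y=0):
    u=np.array([np.cos(th),-np.sin(th)]); n=np.array([np.sin(th),np.cos(th)]); t=np.array([Bx,Bz])-75*u+21*n
    return epose(t[0],y,t[1],th)
E
python3 - <<'E'
from h import *
A=plate(54,135,.175)
print(A,rel(*A)); 
for b in((54,97,.175),(75,97,.175),(75,96.5,.12),(75,96,.06),(75,95,0)): print(b,rel(*plate(*b),A))
E
```

```text
(array([ 500.60570028, -332.44366792,  168.73736764]), array([-2.96659265,  0.        ,  1.54879633])) ([0.175, -0.001, -0.005], [123.2, -15.3, 81.2])
(54, 97, 0.175) ([0.0, 0.0, 0.0], [0.0, 6.6, 37.4])
(75, 97, 0.175) ([0.0, 0.0, 0.0], [-0.0, 27.3, 33.8])
(75, 96.5, 0.12) ([-0.055, 0.0, -0.0], [-0.0, 26.3, 38.4])
(75, 96, 0.06) ([-0.115, 0.0, 0.0], [-0.0, 25.6, 43.5])
(75, 95, 0) ([-0.175, -0.0, -0.0], [-0.0, 25.1, 49.1])
```

```bash
python3 -m inch '[[0.04,0,0,35,-4,0,0],[0.08,0,0,75,-10,0,0],[0.13,0,-0.005,110,-15,10,0],[0.175,0,-0.005,123,-15,30,0],[0.175,0,-0.005,123,-15,60,0],[0.175,0,-0.005,123,-15,75,0],[0.175,0,-0.005,123,-15,81,0],[0.175,0,-0.005,123,-15,81,0],[0.175,0,-0.005,123,-15,81,0],[0.175,0,-0.005,123,-15,81,0]]'
python3 - <<'E'
from h import *
cv2.imwrite("pics/side2.png",cv2.resize(grab_frame("side")[90:200,200:360],(800,550),interpolation=cv2.INTER_CUBIC))
for b in((54,135,.175),(54,97,.175),(75,97,.175)): print(b,rel(*plate(*b)))
E
```

```text
clock: 14.45
position: [501.2, -333.8, 169.6]
tool_rot: [-2.967, 0.0, 1.548]
force: [0.7, -0.3, -3.1]
opening: 11.5
grip_force: 50.0
(54, 135, 0.175) ([0.001, -0.0, -0.001], [1.3, -0.4, 0.8])
(54, 97, 0.175) ([0.001, -0.0, -0.001], [1.3, 6.1, 38.3])
(75, 97, 0.175) ([0.001, -0.0, -0.001], [1.3, 26.8, 34.6])
```

View pics/side2.png

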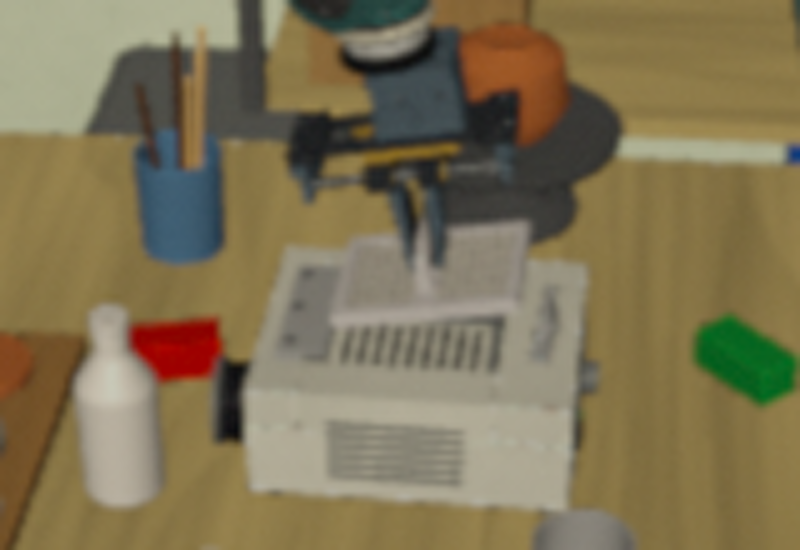

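The side crop shows the cassette tilted over the bay, its back edge low at (335,320) just before the lip at (300,320), and clear of the catch at (550,320). I'll lower it and start the slide.

```bash
python3 -m inch '[[0,0,0,1,2,15,0],[0,0,0,1,4,27,0],[0,0,0,1,6,35,0],[0,0,0,1,6,38,0],[0,0,0,1,6,38,0],[0,0,0,1,9,37.6,0],[0,0,0,1,12,37,0],[0,0,0,1,15,36.5,0],[0,0,0,1,17,36.2,0],[0,0,0,1,17,36.2,0]]'
python3 - <<'E'
from h import *
for b in((65,97,.175),(75,97,.175)): print(b,rel(*plate(*b)))
E
```

```text
clock: 15.75
position: [511.5, -332.7, 130.3]
tool_rot: [-2.967, -0.0, 1.548]
force: [-0.4, 0.3, -3.3]
opening: 11.5
grip_force: 50.0
(65, 97, 0.175) ([0.0, -0.001, -0.001], [0.1, 0.0, -0.4])
(75, 97, 0.175) ([0.0, -0.001, -0.001], [0.1, 9.9, -2.2])
```

```bash
python3 -m inch '[[0,0,0,0,2,-0.5,0],[0,0,0,0,4,-1,0],[0,0,0,0,6,-1.2,0],[0,0,0,0,8,-1.5,0],[0,0,0,0,9,-1.7,0],[0,0,0,0,10,-1.9,0],[0,0,0,0,10,-1.9,0],[0,0,0,0,10,-1.9,0],[0,0,0,0,10,-1.9,0],[0,0,0,0,10,-1.9,0]]'
python3 - <<'E'
from h import *
C=(plate(75,97,.175))
s=read_state(); C=(s["position"],s["tool_rot"])
for b in((75,97,.175),(75,96.5,.12),(75,96,.06),(75,95.5,0.02),(75,95,0)): print(b,rel(*plate(*b),C))
E
```

```text
clock: 17.0
position: [521.6, -333.0, 130.5]
tool_rot: [-2.967, -0.0, 1.548]
force: [0.0, 0.6, -4.4]
opening: 11.7
grip_force: 50.0
(75, 97, 0.175) ([-0.0, -0.001, -0.001], [0.1, -0.0, -0.3])
(75, 96.5, 0.12) ([-0.055, -0.001, -0.001], [0.1, -1.0, 4.4])
(75, 96, 0.06) ([-0.115, -0.001, -0.001], [0.1, -1.7, 9.4])
(75, 95.5, 0.02) ([-0.155, -0.001, -0.001], [0.1, -2.1, 13.0])
(75, 95, 0) ([-0.175, -0.001, -0.001], [0.1, -2.2, 15.1])
```

```bash
python3 -m inch '[[-0.02,0,0,0,-0.3,1.5,0],[-0.04,0,0,0,-0.7,3,0],[-0.055,0,0,0,-1,4.4,0],[-0.075,0,0,0,-1.3,6,0],[-0.095,0,0,0,-1.5,7.7,0],[-0.115,0,0,0,-1.7,9.4,0],[-0.13,0,0,0,-1.8,10.7,0],[-0.13,0,0,0,-1.8,10.7,0],[-0.13,0,0,0,-1.8,10.7,0],[-0.13,0,0,0,-1.8,10.7,0]]'
python3 - <<'E'
from h import *
s=read_state(); C=(s["position"],s["tool_rot"]);print(s["ft_torque"])
for b in((75,95.5,0.02),(75,95,0),(75,94.5,0)): print(b,rel(*plate(*b),C))
E
```

```text
clock: 18.25
position: [518.1, -332.9, 120.3]
tool_rot: [-3.097, -0.0, 1.548]
force: [0.0, 0.7, -3.6]
opening: 11.8
grip_force: 50.0
[-0.05286177 -0.14271828 -0.02020721]
(75, 95.5, 0.02) ([-0.025, -0.0, -0.001], [0.1, -0.7, 2.3])
(75, 95, 0) ([-0.045, -0.0, -0.001], [0.1, -1.1, 4.3])
(75, 94.5, 0) ([-0.045, -0.0, -0.001], [0.1, -1.1, 4.8])
```

```bash
python3 -m inch '[[-0.012,0,0,0,-0.3,1.1,0],[-0.025,0,0,0,-0.7,2.3,0],[-0.035,0,0,0,-0.9,3.3,0],[-0.045,0,0,0,-1.1,4.3,0],[-0.045,0,0,0,-1.1,4.8,0],[-0.045,0,0,0,-1.1,5.2,0],[-0.045,0,0,0,-1.1,5.2,0],[-0.045,0,0,0,-1.1,5.2,0],[-0.045,0,0,0,-1.1,5.2,0],[-0.045,0,0,0,-1.1,5.2,0]]'
```

```text
clock: 19.5
position: [516.7, -332.9, 116.2]
tool_rot: [3.141, -0.001, 1.548]
force: [-5.9, 5.9, 14.7]
opening: 11.6
grip_force: 50.0
```

Seated: TCP height 116, as predicted for flush, with the ledge pushing back. Release, rise, and check.

```bash
python3 -m inch '[[0,0,0,0,0,-1,50],[0,0,0,0,0,-1,50],[0,0,0,0,0,-1,50],[0,0,0,0,0,-1,50],[0,0,0,0,0,-20,50],[0,0,0,0,0,-50,50],[0,0,0,0,0,-90,50],[0,0,0,0,0,-130,50],[0,0,0,0,-20,-134,50],[0,0,0,0,-20,-134,50]]' 30
python3 - <<'E'
from h import *
from fit import inv
s=read_state()
m=cam("wrist"); a=grab_frame("wrist"); b=grab_frame("side"); cv2.imwrite("pics/w4.png",np.hstack([a,cv2.resize(b[130:200,240:330],(540//2*1,210)).repeat(2,0)[:420,:240]]))
for n,z in(("filter",107),("catch",115)):
    for q in trace("wrist",n)[:2]:
        k=rect(m,q["mask"],z); print(n,round(q["p"],2),np.round(q["xy"]),np.round(k[0]),np.round(k[1]),round(k[2],1))
m3=dict(m,world_from_camera=np.load("w3.npy")); g=lambda x,y:(110+(x+.5)/2.5-.5,(y+.5)/2.5-.5); p=np.r_[E0,YE]
print("catch",[np.round(inv(p,world(m3,g(*u),115)),1) for u in((123,236),(110,0),(75,236))])
print(rel(*epose(-112,0,175,0)),rel(*epose(-112,0,120.5,0)))
E
```

```text
clock: 20.75
position: [495.4, -332.3, 249.6]
tool_rot: [3.141, -0.0, 1.547]
force: [0.5, -0.2, -0.4]
opening: 45.6
grip_force: 0.0
filter 0.93 [294. 191.] [ 510. -333.] [121. 138.] 88.7
filter 0.23 [164.  18.] [ 392. -177.] [27. 73.] 88.7
catch 0.79 [184. 191.] [ 405. -320.] [83. 24.] 86.1
catch [array([-104.8,  -28.7]), array([-101.4,   42.5]), array([-121.3,  -28.7])]
([-0.001, -0.001, -0.001], [-0.3, -91.6, 73.4]) ([-0.001, -0.001, -0.001], [-0.3, -91.5, 127.9])
```

View pics/w4.png

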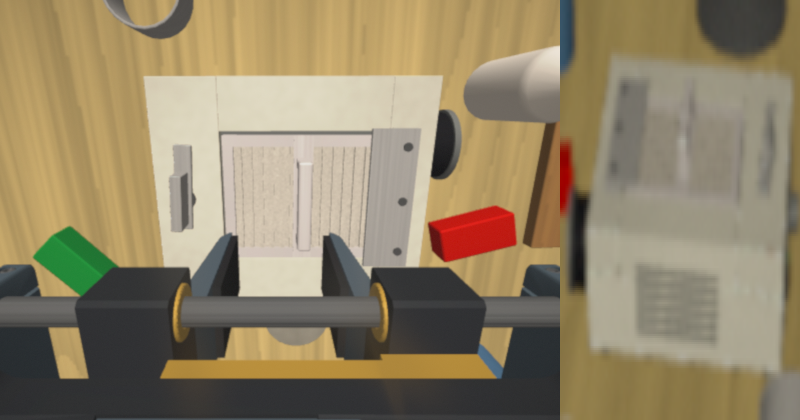

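The cassette lies flat in the bay with its back edge under the lip, and the catch is open at (180,190). Next I'll grip the catch's wing.

```bash
python3 -m inch '[[0,0,0.02,0,-45,10,50],[0,0,0.047,0,-85,50,50],[0,0,0.047,0,-91.5,90,50],[0,0,0.047,0,-91.5,115,50],[0,0,0.047,0,-91.5,127,50],[0,0,0.047,0,-91.5,127,50],[0,0,0.047,0,-91.5,127,0],[0,0,0.047,0,-91.5,127,0],[0,0,0.047,0,-91.5,127,0],[0,0,0.047,0,-91.5,127,0]]' 20
```

```text
clock: 22.2
position: [404.8, -330.4, 122.4]
tool_rot: [-3.141, -0.0, 1.501]
force: [-8.1, -4.2, 16.6]
opening: 9.9
grip_force: 20.0
```

```bash
python3 -m inch '[[0,0,0.1,0,0,-1.5,0],[0,0,0.27,0,0,-1.5,0],[0,0,0.44,0,0,-1.5,0],[0,0,0.61,0,0,-1.5,0],[0,0,0.78,0,0,-1.5,0],[0,0,0.95,0,0,-1.5,0],[0,0,1.12,0,0,-1.5,0],[0,0,1.29,0,0,-1.5,0],[0,0,1.44,0,0,-1.5,0],[0,0,1.52,0,0,-1.5,0]]'
python3 -c "
from h import *
s=read_state();print(s['ft_torque'])"
```

```text
clock: 23.45
position: [405.4, -331.1, 122.8]
tool_rot: [3.14, -0.001, -0.023]
force: [7.3, -12.0, -25.5]
opening: 9.6
grip_force: 20.0
[-2.31640513 -1.39430403  0.13233121]
```

```bash
python3 -m inch '[[0,0,0.02,0,0,0.7,0],[0,0,0.04,0,0,0.7,0],[0,0,0.04,0,0,0.7,0],[0,0,0.04,0,0,0.7,0],[0,0,0.04,0,0,0.7,50],[0,0,0.04,0,0,0.7,50],[0,0,0.04,0,0,0.7,50],[0,0,0.04,0,0,-30,50],[0,0,0.04,0,0,-80,50],[0,0,0.04,0,0,-130,50]]'
python3 -c "
from h import *
print(read_state()['position'])
m=cam('wrist'); a=grab_frame('wrist'); cv2.imwrite('pics/w5.png',a)
for n,z in(('filter',107),('catch',115)):
    for q in trace('wrist',n)[:2]:
        k=rect(m,q['mask'],z); print(n,round(q['p'],2),np.round(q['xy']),np.round(k[0]),np.round(k[1]),round(k[2],1))
"
```

```text
clock: 24.7
position: [404.8, -330.1, 255.0]
tool_rot: [-3.141, 0.0, -0.059]
force: [-0.1, -0.3, 0.8]
opening: 45.6
grip_force: 0.0
[ 404.833      -330.10131932  254.95225368]
catch 0.87 [282. 183.] [ 416. -331.] [20. 83.] 86.7
```

View pics/w5.png

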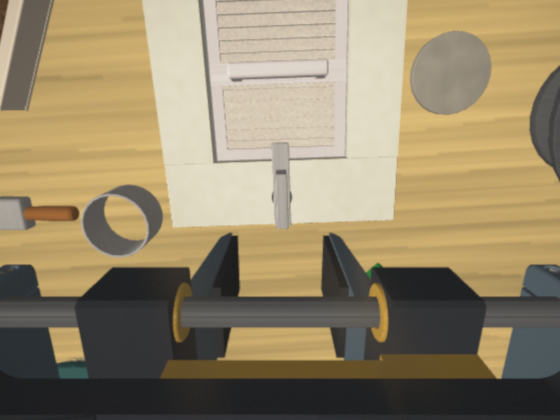

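The catch tongue at (281,145)–(281,225) points straight over the cassette's front edge. The cassette is flat, and the fingers are clear of everything.

```bash
python3 -c "
from cell import close_job
print(close_job())"
```

```text
the job is handed in; nothing more can be done
None
```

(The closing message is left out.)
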